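# Draw the panel into the marking-out corner and weight it down

### The arm

A 6-joint arm with a two-finger parallel gripper is mounted at the origin on the work surface. World frame = base frame: x ahead of the robot, y to its left, z up, the work surface at z = 0. Lengths are in m, angles in rad, forces in N, time in s.
With the tool pointing down it reaches from about 0.35 to 0.85 m from the base axis. Payload 8.1 kg.
Tool frame: the origin (TCP) lies at the centre of the arm's flange, where the gripper is bolted on; the fingertips stand 186 mm ahead of it and the grasp point (between the pads) lies 167 mm ahead of it; z points along the fingers, y is the line along which they close (so a half turn about z gives the same grasp; the last joint's range is limited). The gripper opens to 93 mm and grips with 3 to 60 N. Pads are 15 mm wide; open, the fingers measure 128 mm over their backs; the gripper's body (75 mm by 188 mm) begins 65 mm behind the grasp point.
Start: joints at [1.203, 0.13, 1.488, -0, 1.523, -0.085], TCP at [0.167, 0.576, 0.405] pointing down, gripper open.
Joint ranges: [-2.96, 2.96], [-0.89, 2.26], [0.02, 2.5], [-1.34, 4.48], [0, 2.73], [-2.66, 2.66]. Speed limits (rad/s): [2.39, 2.39, 2.79, 3.14, 3.14, 3.14].

### API

Orientations are given as a rotation vector (axis times angle).
In Python, from plant import read_state, read_camera, camera_params, robot gives the robot as it stands.
- The arm moves only by the tool carry_out, never from a script. Its argument "targets" is a list of rows, each an object of numbers: "hand": the opening in per cent of the stroke, from 0 (shut) to 100 (fully open); "x", "y", "z": the shift along the tool's x, y, z in m; "ax", "ay", "az": the turn, a rotation vector about the tool's x, y, z in rad. In form: [{"hand": .., "x": .., "y": .., "z": .., "ax": .., "ay": .., "az": ..}, ...]. A call has 1 to 8 rows; each row is the pose to reach, as a shift and turn from the pose commanded when the call began, along the tool's axes at that moment; what a row does not reach only later rows make up. A row lasts 1/8 s, in which the tool goes at most 62.5 mm and 10.7 degrees, less where a joint would pass 70% of its speed; a pose out of reach is approached as far as the arm can. A call with a gripper value outside its range is refused whole. The fingers move at their own pace and stop on an object; "newtons" is the grip in N (left out, the last holds). Time passes only in rows, so rows that repeat a pose let the fingers close. It gives the time, the measured TCP pose, the force, the opening and the grip force at its end, in the units of the state.
- read_state(): the state, without advancing time (a new reading comes with each control period).
- read_camera(name): name is "scene" or "top" or "wrist"; returns (picture, depth): 420x560x3 uint8, blue, green, red; 420x560 float32, m along the optical axis (not along the pixel's ray), 0 where there is no reading.
- camera_params(name): a dict with "fx", "fy", "cx", "cy" (pixels), "k1" (the pictures are not rectified: a ray, as slopes to the right and down, at radius r is drawn at 1 + k1 r^2 times it, then the intrinsics apply), "position" and "rotation" of the camera in the world. Camera axes: x right, y up, looking along -z (the intrinsics and any distortion apply to the point x, -y, -z); pixel columns grow to the right and rows downward; lengths in m; the calibration is good to about 2 mm. A picture is of the moment at which its call begins: read the wrist's pose just before it. camera_params takes no time and is no camera call; for the wrist camera it gives the pose at the moment of the call.
- robot.close_job(): hands the job in; it is judged then, once.
The state is a dict: "t": time; "q": joint angles; "dq": joint speeds; "joint_torque": joint torques, N m; "tool_pos": TCP position; "orientation": TCP orientation; "force": force on the tool from outside, world axes, zero at the start; "wrist_torque": the same for the moment, N m; "opening": finger opening in m; "gripper_force": force on a finger pad.
Only numpy, scipy, OpenCV 4.12 (cv2) and the standard library are available. Lean on these libraries where they do the work, as an engineer would, in place of code of your own. Each camera call takes 0.05 s, during which the arm holds its last target. There are 200 camera calls.

### The job

Press on the exposed part of the hardboard panel and draw it out from under the low shelf towards the robot, then slide it left, so that it lies snug against both the near batten and the left batten of the marking-out board. After that set both cross-shaped steel weights gently upright on the panel, one well within the left half and one well within the right half, each wholly on the panel and clear of the chalked centre line and of the edges, with the panel still snug in the corner. Leave the wooden block, try square, tape roll and glue pot where they are.

Things in the scene. Friction and masses are not known exactly. Their poses are not given: they have to be found in the camera images.
- board: Fixed MDF marking-out board on the bench; its top is 12 mm up. Origin: at bench level, straight below the inner corner of its two pine battens (30 mm wide, tops 34 mm up). x points away from the robot, y left, z up. Near batten: along y, inner face at x = 0, from y = -305 to +30 mm. Left batten: along x from 0 to 180 mm, inner face at y = 0.
- shelf_edge (a point): Middle of the upper near edge of the low plywood shelf fixed on the board's far end; lies at x = 205, y = -138, z = 54 mm in the board's frame, same axes. The shelf reaches 130 mm on in x and over the board's full width of 335 mm, underside 42 mm up, with flat offcuts on it up to 64 mm. End walls: inner faces at y = +16 and -291 mm. It overhangs the panel's far part at the start.
- panel_top (a point): Centre of the top face (18 mm up) of the loose brown hardboard panel, 180 (its x) x 200 (its y) x 6 mm, 0.2 kg, flat on the board, up to 5 degrees askew. A white chalk line along x halves it: left +y, right -y. At first its near 80 to 125 mm stick out of the shelf. Closed fingertips pressed on top with some 10 N drag it by friction. Snug, this point is at x = 90, y = -100 mm in the board's frame.
- weight_a_mid (a point): Cross-shaped dark steel weight (a plus sign seen from above), standing: 51 mm across each pair of arms, arms 17 mm wide, 70 mm high, about 0.8 kg. This point is its centre, half-way up (35 mm above its foot); x and y along its arms, z up. Best gripped from above across two opposite arm ends (51 mm). Free-standing on the bench at the start.
- weight_b_mid (a point): The second cross-shaped steel weight, the same as weight_a in all respects; either may go on either half.
- weight_a: The same weight_a; its origin is the centre of its foot.
- weight_b: The same weight_b; its origin is the centre of its foot.
- panel: The same panel; its origin is the centre of its underside.
- block: Bystander: plain square pine block, 50 x 50 x 70 mm high, standing on the bench near the weights; origin at the centre of its foot.
- square: Bystander: try square lying flat on the bench, dark wood stock 110 x 20 x 18 mm along its y, steel blade 32 mm wide reaching 160 mm along its x; origin under the middle of the stock.
- tape: Bystander: roll of paper tape lying flat, 110 mm across, 36 mm high; origin at the centre of its underside.
- glue: Bystander: white glue pot with a black lid, 70 mm across, 90 mm high, standing; origin at the centre of its foot.
There are look-alikes about, which are no part of the job. Leave any pink look-alike of the weight_b alone. What is shaped like the weight_a but green is not meant.

How it is judged:
By the outcome, as a careful person would: the job done as asked, in the order asked, and still so for the second after the job is handed in, with the robot touching nothing.
It also fails if it takes over 72 s, if anything falls off the work surface, if the arm or the gripper's body presses on something with over 40 N, if the wrist force passes 120 N, or if a joint passes its speed limit or range.

## Working session

There is one attempt and no reset: what is moved stays moved. The work goes in short steps, Python scripts to look and compute and a tool call to move; the robot and the scene stay as the last step left them, time stands still between calls to the robot, and variables do not carry over. Pictures are saved under pics/ and viewed, at most 10 in all, crops included, and the job is handed in when it is done.

Besides the shell and the picture viewer there is one more tool, called after "Emit:" as name([rows], argument=value, ...), one row to a line, values as JSON. carry_out: Moves the arm, as the interface text tells. Its arguments: {"type":"object","properties":{"targets":{"type":"array","items":{"type":"object","properties":{"hand":{"type":"number"},"x":{"type":"number"},"y":{"type":"number"},"z":{"type":"number"},"ax":{"type":"number"},"ay":{"type":"number"},"az":{"type":"number"}}}},"newtons":{"type":"number"}},"required":["targets"]}

```bash
ls; mkdir -p pics
cat > h.py <<'E'
import numpy as np, cv2
from scipy.spatial.transform import Rotation as R
from plant import read_state, read_camera, camera_params, robot
def rot(p):
    r=np.array(p["rotation"],float)
    return r if r.shape==(3,3) else R.from_rotvec(r).as_matrix()
def rays(p,uv):
    uv=np.asarray(uv,float).reshape(-1,2)
    d=(uv-[p["cx"],p["cy"]])/[p["fx"],p["fy"]]
    s=d.copy()
    for _ in range(20): s=d/(1+p["k1"]*(s**2).sum(1,keepdims=True))
    return np.c_[s[:,0],-s[:,1],-np.ones(len(s))]@rot(p).T
def onplane(p,uv,z):
    r=rays(p,uv); c=np.array(p["position"])
    return c+r*((z-c[2])/r[:,2])[:,None]
def cloud(p,depth):
    v,u=np.indices(depth.shape); uv=np.c_[u.ravel(),v.ravel()]
    P=np.array(p["position"])+rays(p,uv)*depth.reshape(-1,1)
    P[depth.ravel()==0]=np.nan
    return P.reshape(*depth.shape,3)
def proj(p,P):
    q=(np.atleast_2d(P)-p["position"])@rot(p)
    s=np.c_[q[:,0],-q[:,1]]/-q[:,2:]
    s=s*(1+p["k1"]*(s**2).sum(1,keepdims=True))
    return s*[p["fx"],p["fy"]]+[p["cx"],p["cy"]]
E
python3 - <<'E'
from h import *
print(read_state())
for n in("top","scene"):
    im,d=read_camera(n);p=camera_params(n);print(n,p)
    cv2.imwrite(f"pics/{n}0.png",im);np.savez(f"{n}0.npz",im=im,d=d)
E
```

```text
pics
{'t': 0.0, 'q': array([ 1.20260371e+00,  1.31189706e-01,  1.48927117e+00,  1.80090281e-05,
        1.52301438e+00, -8.54013374e-02]), 'dq': array([ 9.10646951e-04, -5.50018301e-04,  1.49905307e-03, -7.21279075e-04,
        5.07890599e-05,  1.20424901e-03]), 'joint_torque': array([-1.10696772e-03, -5.59875441e+01, -4.91728914e+01,  7.66137103e-02,
        3.68042488e-02, -1.51481304e-04]), 'tool_pos': array([0.16731603, 0.57596195, 0.40367454]), 'orientation': array([-4.42667882e-01, -3.10980250e+00,  2.87468698e-03]), 'force': array([-0.19078811,  0.19828589, -0.83297814]), 'wrist_torque': array([0.01508852, 0.00466696, 0.06191326]), 'gripper_force': 0.0, 'opening': 0.09312453628992824}
top {'fx': 458.3660974116101, 'fy': 458.3660974116101, 'cx': 278.53375815945515, 'cy': 211.401904674804, 'k1': -0.14945439345342507, 'position': array([0.43921533, 0.03286453, 1.38503894]), 'rotation': array([ 0.04154433, -0.06493757, -1.54404622])}
scene {'fx': 435.3746572950253, 'fy': 435.3746572950253, 'cx': 276.0180281396623, 'cy': 212.44400299820805, 'k1': 0.045286859558253796, 'position': array([1.24950287, 0.42159901, 0.71374154]), 'rotation': array([0.55485575, 0.91533039, 1.93047611])}
```

View pics/top0.png

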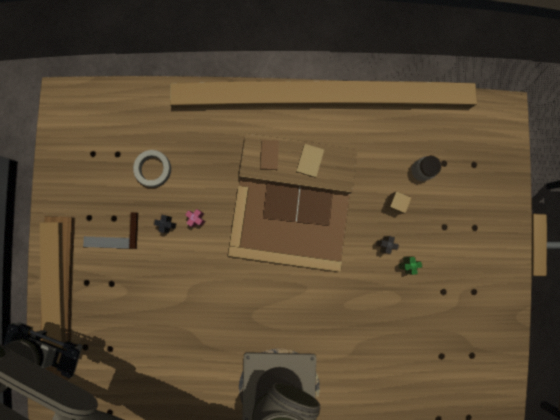

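View pics/scene0.png

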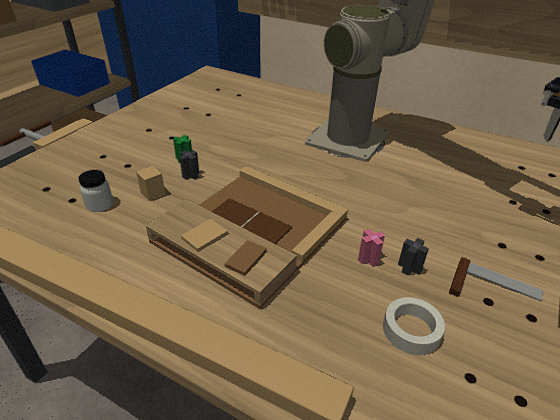

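Top view: dark crosses are at (165,224) and (388,245). The pink one at (195,218) and the green one at (411,266) are look-alikes. The panel is at about (298,205), and the inner batten corner is near (243,250). The two dark ones fit "dark steel"; I'll confirm this in one enlarged crop.

Run:
```python
from h import *
p=camera_params("top");f=np.load("top0.npz");im,d=f["im"],f["d"]
C=cloud(p,d);Z=C[...,2]
hsv=cv2.cvtColor(im,cv2.COLOR_BGR2HSV)
# weights: dark grey, from depth top z~.07
for (u,v) in((165,224),(388,245),(195,218),(411,266),(400,202)):
    sl=np.s_[v-16:v+17,u-16:u+17]
    m=(Z[sl]>.055)&(Z[sl]<.085)
    n,l,s,c=cv2.connectedComponentsWithStats(m.astype(np.uint8))
    k=1+s[1:,4].argmax();mm=l==k
    P=C[sl][mm];r=cv2.minAreaRect(P[:,:2].astype(np.float32)*1000)
    print((u,v),s[k,4],P.mean(0).round(4),"hsv",np.median(hsv[sl][mm],0),[np.round(x,1) for x in r])
# battens
box=np.s_[130:280,220:370]
print("board z",np.nanmedian(Z[225:240,265:330]),"panel z",np.nanmedian(Z[200:215,275:320]))
cr=cv2.resize(im[130:285,140:430],None,fx=2.7,fy=2.7,interpolation=cv2.INTER_CUBIC)
cr=np.clip(cr.astype(float)*1.6,0,255).astype(np.uint8)
cv2.imwrite("pics/crop1.png",cr)
```

```text
(165, 224) 192 [0.4852 0.3486 0.0693] hsv [67.5 14.  38. ] [array([485.5, 349.6]), array([46.4, 45.6]), np.float64(39.5)]
(388, 245) 186 [ 0.4413 -0.3086  0.0691] hsv [17. 36. 51.] [array([ 442. , -309.8]), array([44.2, 46.6]), np.float64(33.6)]
(195, 218) 177 [0.5055 0.2583 0.0699] hsv [172. 116. 147.] [array([505. , 258.7]), array([43.9, 44.4]), np.float64(16.7)]
(411, 266) 211 [ 0.3823 -0.3796  0.0688] hsv [ 59. 135.  89.] [array([ 383.3, -380.6]), array([47.6, 48.8]), np.float64(54.6)]
(400, 202) 303 [ 0.5663 -0.3393  0.0694] hsv [ 20. 106. 149.] [array([ 566.9, -341. ]), array([50.8, 50.5]), np.float64(69.9)]
board z 0.011948172626566445 panel z 0.01806286891467601
```

View pics/crop1.png

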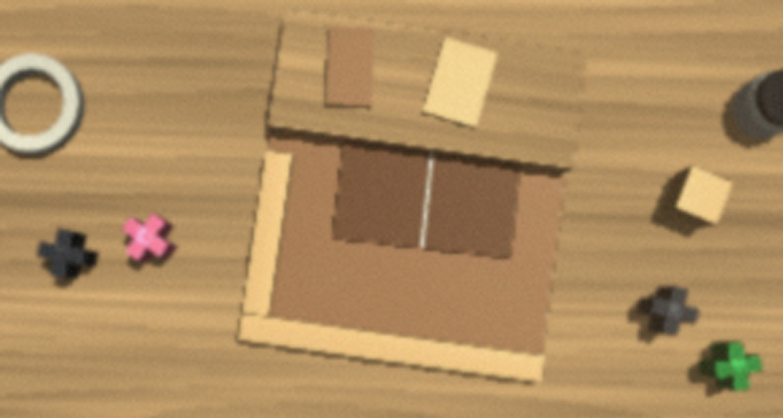

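The crop confirms the two dark steel crosses at (165,224) and (388,245); pink and green are decoys. Next I'll fit the board corner and the panel's exposed edges.

```bash
cat > fit.py <<'E'
from h import *
def cross(img,pts0,n,rad,sgn):
    """for points pts0, walk along n (+-rad px), return steepest-gradient subpixel location"""
    t=np.arange(-rad,rad+.01,.25);out=[]
    for q in pts0:
        s=q+t[:,None]*n
        v=cv2.remap(img,s[:,0].astype(np.float32).reshape(1,-1),s[:,1].astype(np.float32).reshape(1,-1),cv2.INTER_LINEAR)[0]
        g=np.maximum(np.gradient(cv2.GaussianBlur(v.reshape(1,-1),(0,0),2)[0])*sgn,0)
        k=g.argmax();w=g*(abs(np.arange(len(g))-k)<6);out.append(s[0]+(s[-1]-s[0])*((w*np.arange(len(g))).sum()/w.sum()/(len(g)-1)))
    return np.array(out)
def edge(p,img,a,b,z,sgn,rad=4,N=40):
    a,b=np.array(a,float),np.array(b,float);d=(b-a)/np.linalg.norm(b-a);n=np.array([-d[1],d[0]])
    P=onplane(p,cross(img,a+np.linspace(.08,.92,N)[:,None]*(b-a),n,rad,sgn),z)[:,:2]
    for _ in range(3):
        vx,vy,x,y=cv2.fitLine(P.astype(np.float32)*1000,cv2.DIST_HUBER,0,1e-3,1e-3).ravel()
        c=np.array([x,y])/1000;dd=np.array([vx,vy]);res=(P-c)@np.array([-dd[1],dd[0]])
        P=P[abs(res)<max(.001,2*res.std())]
    return c,dd,res.std()
def isect(l,m):
    t=np.linalg.solve(np.c_[l[1],-m[1]],m[0]-l[0]);return l[0]+t[0]*l[1]
def ang(l,ref): # angle of line, mod 180 near ref (rad)
    a=np.arctan2(l[1][1],l[1][0]);return a+np.pi*np.round((ref-a)/np.pi)
E
python3 - <<'E'
from fit import *
p=camera_params("top");im=np.load("top0.npz")["im"]
V=im[...,2].astype(np.float32)
c=lambda x,y:(140+x/2.7-.3,130+y/2.7-.3)
near=edge(p,V,c(275,318),c(540,355),.034,1)   # normal points down in image -> batten bright
left=edge(p,V,c(290,158),c(267,310),.034,1)
O=isect(near,left);print("near",near,np.degrees(ang(near,1.57)),"left",left,np.degrees(ang(left,0)),"O",O)
th=(ang(near,np.pi/2)-np.pi/2+ang(left,0))/2
print("board yaw deg",np.degrees(th))
pn=edge(p,V,c(340,241),c(505,257),.018,1)
pl=edge(p,V,c(341,155),c(334,236),.018,-1)
pr=edge(p,V,c(518,175),c(511,252),.018,1)
for n,l,r in(("pn",pn,1.57),("pl",pl,0),("pr",pr,0)):print(n,l[0],np.degrees(ang(l,r)),l[2])
Rb=np.array([[np.cos(th),-np.sin(th)],[np.sin(th),np.cos(th)]])
for q in(isect(pn,pl),isect(pn,pr)):print("corner",q,"board",(q-O)@Rb)
np.savez("board.npz",O=O,th=th)
st=read_state();print(R.from_rotvec(st["orientation"]).as_matrix().round(3))
E
```

```text
near (array([ 0.40592298, -0.01625722], dtype=float32), array([0.11689598, 0.99314415], dtype=float32), np.float64(0.00040286342010780715)) 83.287 left (array([0.51406765, 0.11831914], dtype=float32), array([ 0.9933473, -0.1151573], dtype=float32), np.float64(0.0004240640667257369)) -6.6126976 O [0.42300555 0.12887584]
board yaw deg -6.662847
pn [ 0.5011159  -0.04116953] 85.05823 0.0008204346069496178
pl [0.5500117  0.05165715] -4.0270667 0.0027783588423157105
pr [ 0.5420881  -0.14105852] 16.076675 0.007824846056327899
corner [0.5093894  0.05451702] board [ 0.09442803 -0.06383377]
corner [ 0.49121127 -0.15572092] board [ 0.10076588 -0.2747609 ]
[[-0.96   0.279 -0.001]
 [ 0.279  0.96  -0.002]
 [ 0.    -0.002 -1.   ]]fit.py:9: RuntimeWarning: invalid value encountered in scalar divide
  k=g.argmax();w=g*(abs(np.arange(len(g))-k)<6);out.append(s[0]+(s[-1]-s[0])*((w*np.arange(len(g))).sum()/w.sum()/(len(g)-1)))
```

```bash
cat > go.py <<'E'
from h import *
b=np.load("board.npz");O=b["O"];th=float(b["th"])
Rb=np.array([[np.cos(th),-np.sin(th)],[np.sin(th),np.cos(th)]])
def w(bx,by):return O+Rb@[bx,by]
def rel(tip_xy,tip_z,yaw,pt=.186):
    """yaw: deg of tool y axis in world; pt: distance TCP->point"""
    s=read_state();Rc=R.from_rotvec(s["orientation"]).as_matrix()
    cur=np.degrees(np.arctan2(Rc[1,1],Rc[0,1]));yaw+=180*np.round((cur-yaw)/180)
    a=np.radians(yaw);y=np.array([np.cos(a),np.sin(a),0]);z=np.array([0,0,-1.]);Rt=np.c_[np.cross(y,z),y,z]
    T=np.array([*tip_xy,tip_z+pt]);d=Rc.T@(T-s["tool_pos"])
    print("t",round(s["t"],2),"xyz",d.round(4),"rv",R.from_matrix(Rc.T@Rt).as_rotvec().round(4),"q6",s["q"][[0,5]].round(2),"F",s["force"].round(1),"tgtTCP",T.round(4))
E
python3 -c "
from go import *
rel(w(.168,-.164),.05,83.34)"
```

```text
t 0.1 xyz [-0.5632 -0.4916  0.1685] rv [-0.0016 -0.0003 -0.1666] q6 [ 1.2  -0.09] F [ 0.1 -0.5  0.2] tgtTCP [ 0.5708 -0.0535  0.236 ]
```

Emit:
carry_out([
  {"hand": 0, "x": -0.563, "y": -0.492, "z": 0.08, "ax": -0.0016, "ay": 0, "az": -0.167},
  {"hand": 0, "x": -0.563, "y": -0.492, "z": 0.08, "ax": -0.0016, "ay": 0, "az": -0.167},
  {"hand": 0, "x": -0.563, "y": -0.492, "z": 0.08, "ax": -0.0016, "ay": 0, "az": -0.167},
  {"hand": 0, "x": -0.563, "y": -0.492, "z": 0.08, "ax": -0.0016, "ay": 0, "az": -0.167},
  {"hand": 0, "x": -0.563, "y": -0.492, "z": 0.08, "ax": -0.0016, "ay": 0, "az": -0.167},
  {"hand": 0, "x": -0.563, "y": -0.492, "z": 0.08, "ax": -0.0016, "ay": 0, "az": -0.167},
  {"hand": 0, "x": -0.563, "y": -0.492, "z": 0.08, "ax": -0.0016, "ay": 0, "az": -0.167},
  {"hand": 0, "x": -0.563, "y": -0.492, "z": 0.08, "ax": -0.0016, "ay": 0, "az": -0.167},
])

```text
t: 1.1
tool_pos: [0.4362, 0.1556, 0.3513]
orientation: [0.182, 3.136, 0.003]
force: [-0.2, 1.0, 0.9]
opening: 0.0176
gripper_force: 0.0
```

```bash
python3 -c "
from go import *
rel(w(.168,-.164),.04,83.34)"
```

```text
t 1.1 xyz [-0.1579 -0.1924  0.125 ] rv [0.0018 0.0004 0.0005] q6 [ 0.23 -1.22] F [-0.2  1.   0.9] tgtTCP [ 0.5708 -0.0535  0.226 ]
```

Emit:
carry_out([
  {"hand": 0, "x": -0.158, "y": -0.192, "z": 0.06},
  {"hand": 0, "x": -0.158, "y": -0.192, "z": 0.06},
  {"hand": 0, "x": -0.158, "y": -0.192, "z": 0.08},
  {"hand": 0, "x": -0.158, "y": -0.192, "z": 0.1},
  {"hand": 0, "x": -0.158, "y": -0.192, "z": 0.11},
  {"hand": 0, "x": -0.158, "y": -0.192, "z": 0.11},
])

```text
schema error: expected keys hand, x, y, z, ax, ay, az
```

```bash
python3 -c "
from go import *
rel(w(.168,-.164),.018,83.34)"
```

```text
t 1.1 xyz [-0.1579 -0.1925  0.147 ] rv [0.0018 0.0004 0.0005] q6 [ 0.23 -1.22] F [-0.2  1.   0.9] tgtTCP [ 0.5708 -0.0535  0.204 ]
```

Emit:
carry_out([
  {"hand": 0, "x": -0.158, "y": -0.192, "z": 0.06, "ax": 0.002, "ay": 0, "az": 0},
  {"hand": 0, "x": -0.158, "y": -0.192, "z": 0.06, "ax": 0.002, "ay": 0, "az": 0},
  {"hand": 0, "x": -0.158, "y": -0.192, "z": 0.08, "ax": 0.002, "ay": 0, "az": 0},
  {"hand": 0, "x": -0.158, "y": -0.192, "z": 0.1, "ax": 0.002, "ay": 0, "az": 0},
  {"hand": 0, "x": -0.158, "y": -0.192, "z": 0.11, "ax": 0.002, "ay": 0, "az": 0},
  {"hand": 0, "x": -0.158, "y": -0.192, "z": 0.11, "ax": 0.002, "ay": 0, "az": 0},
  {"hand": 0, "x": -0.158, "y": -0.192, "z": 0.11, "ax": 0.002, "ay": 0, "az": 0},
])

```text
t: 1.98
tool_pos: [0.5703, -0.0506, 0.2417]
orientation: [-0.181, -3.136, 0.0]
force: [0.1, -0.0, 0.5]
opening: 0.0001
gripper_force: 0.0
```

```bash
python3 -c "
from go import *
rel(w(.168,-.164),.018,83.34)"
```

```text
t 1.98 xyz [-0.0009 -0.0028  0.0377] rv [-0.0001 -0.      0.0007] q6 [-0.18 -1.63] F [ 0.1 -0.   0.5] tgtTCP [ 0.5708 -0.0535  0.204 ]
```

Emit:
carry_out([
  {"hand": 0, "x": -0.001, "y": -0.003, "z": 0.02, "ax": 0, "ay": 0, "az": 0},
  {"hand": 0, "x": -0.001, "y": -0.003, "z": 0.034, "ax": 0, "ay": 0, "az": 0},
  {"hand": 0, "x": -0.001, "y": -0.003, "z": 0.037, "ax": 0, "ay": 0, "az": 0},
  {"hand": 0, "x": -0.001, "y": -0.003, "z": 0.038, "ax": 0, "ay": 0, "az": 0},
  {"hand": 0, "x": -0.001, "y": -0.003, "z": 0.038, "ax": 0, "ay": 0, "az": 0},
])

```text
t: 2.6
tool_pos: [0.5714, -0.054, 0.2044]
orientation: [0.181, 3.135, -0.001]
force: [-3.6, 0.9, 11.5]
opening: 0.0005
gripper_force: 6.0
```

Emit:
carry_out([
  {"hand": 0, "x": 0.004, "y": 0, "z": 0, "ax": 0, "ay": 0, "az": 0},
  {"hand": 0, "x": 0.009, "y": 0, "z": 0, "ax": 0, "ay": 0, "az": 0},
  {"hand": 0, "x": 0.015, "y": 0, "z": 0, "ax": 0, "ay": 0, "az": 0},
  {"hand": 0, "x": 0.021, "y": 0, "z": 0, "ax": 0, "ay": 0, "az": 0},
  {"hand": 0, "x": 0.027, "y": 0, "z": 0, "ax": 0, "ay": 0, "az": 0},
  {"hand": 0, "x": 0.033, "y": 0, "z": 0, "ax": 0, "ay": 0, "az": 0},
  {"hand": 0, "x": 0.038, "y": 0, "z": 0, "ax": 0, "ay": 0, "az": 0},
  {"hand": 0, "x": 0.04, "y": 0, "z": 0, "ax": 0, "ay": 0, "az": 0},
])

```text
t: 3.6
tool_pos: [0.5322, -0.0495, 0.2044]
orientation: [0.181, 3.133, -0.001]
force: [2.4, -0.3, 7.3]
opening: 0.0002
gripper_force: 3.2
```

Run:
```python
from go import *
im,d=read_camera("top");cv2.imwrite("pics/t1.png",np.clip(cv2.resize(im[130:285,220:370],None,fx=3.8,fy=3.8,interpolation=cv2.INTER_CUBIC)*1.0*1.6,0,255))
rel(w(.168,-.164),.018,83.34)
```

```text
t 3.65 xyz [-0.039   0.0005  0.0005] rv [-0.0006  0.0036  0.0009] q6 [-0.19 -1.64] F [-0.4  0.2  8.7] tgtTCP [ 0.5708 -0.0535  0.204 ][ WARN:0@0.482] global loadsave.cpp:1063 imwrite_ Unsupported depth image for selected encoder is fallbacked to CV_8U.
```

View pics/t1.png

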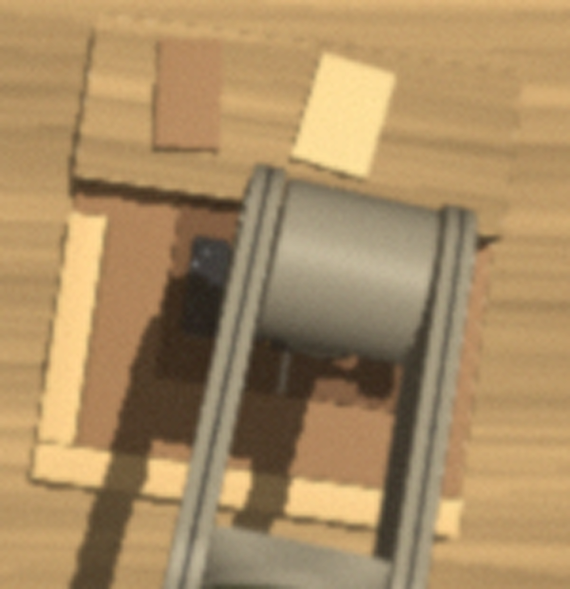

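The panel follows: its near edge moved from about row 222 to row 233. I'll press slightly harder and continue to the near batten.

Emit:
carry_out([
  {"hand": 0, "x": 0.003, "y": 0, "z": 0.0007, "ax": 0, "ay": 0, "az": 0},
  {"hand": 0, "x": 0.009, "y": 0, "z": 0.0007, "ax": 0, "ay": 0, "az": 0},
  {"hand": 0, "x": 0.015, "y": 0, "z": 0.0007, "ax": 0, "ay": 0, "az": 0},
  {"hand": 0, "x": 0.021, "y": 0, "z": 0.0007, "ax": 0, "ay": 0, "az": 0},
  {"hand": 0, "x": 0.027, "y": 0, "z": 0.0007, "ax": 0, "ay": 0, "az": 0},
  {"hand": 0, "x": 0.033, "y": 0, "z": 0.0007, "ax": 0, "ay": 0, "az": 0},
  {"hand": 0, "x": 0.04, "y": 0, "z": 0.0007, "ax": 0, "ay": 0, "az": 0},
  {"hand": 0, "x": 0.046, "y": 0, "z": 0.0007, "ax": 0, "ay": 0, "az": 0},
])

```text
t: 4.65
tool_pos: [0.487, -0.0444, 0.2044]
orientation: [0.181, 3.131, -0.002]
force: [3.3, -0.6, 9.3]
opening: 0.0003
gripper_force: 4.8
```

Emit:
carry_out([
  {"hand": 0, "x": 0.004, "y": 0, "z": 0.0003, "ax": 0, "ay": 0, "az": 0},
  {"hand": 0, "x": 0.007, "y": 0, "z": 0.0003, "ax": 0, "ay": 0, "az": 0},
  {"hand": 0, "x": 0.01, "y": 0, "z": 0.0003, "ax": 0, "ay": 0, "az": 0},
])

```text
t: 5.03
tool_pos: [0.4775, -0.0433, 0.2044]
orientation: [0.181, 3.13, -0.002]
force: [3.2, -0.7, 10.8]
opening: 0.0006
gripper_force: 5.4
```

Emit:
carry_out([
  {"hand": 0, "x": 0.003, "y": 0, "z": 0, "ax": 0, "ay": 0, "az": 0},
  {"hand": 0, "x": 0.006, "y": 0, "z": 0, "ax": 0, "ay": 0, "az": 0},
])

```text
t: 5.28
tool_pos: [0.4716, -0.0426, 0.2044]
orientation: [0.181, 3.13, -0.002]
force: [4.6, -0.7, 10.7]
opening: 0.0003
gripper_force: 4.8
```

Emit:
carry_out([
  {"hand": 0, "x": 0.003, "y": 0, "z": 0, "ax": 0, "ay": 0, "az": 0},
  {"hand": 0, "x": 0.006, "y": 0, "z": 0, "ax": 0, "ay": 0, "az": 0},
])

```text
t: 5.52
tool_pos: [0.4657, -0.0419, 0.2044]
orientation: [0.181, 3.129, -0.002]
force: [5.1, -0.9, 9.4]
opening: 0.0008
gripper_force: 4.7
```

Run:
```python
from go import *
o=[]
for n in("wrist","top","scene"):
    im,d=read_camera(n)
    if n=="scene": im=cv2.resize(im[150:290,140:360],(560,356))
    if n=="top": im=cv2.resize(im[170:285,225:360],(420,358))
    if n=="wrist": im=cv2.resize(im,(380,285))
    o.append(im)
c=np.zeros((600,800,3),np.uint8)
c[:240,:320]=cv2.resize(o[0],(320,240));c[:240,320:600]=cv2.resize(o[1],(280,240));c[244:600,:560]=o[2]
cv2.imwrite("pics/t2.png",np.clip(c*1.6,0,255).astype(np.uint8))
rel(w(.068,-.164),.018,83.34)
```

```text
t 5.67 xyz [-0.0059  0.0007  0.0004] rv [-0.0008  0.0065  0.0009] q6 [-0.2  -1.65] F [ 3.4 -0.8 11.3] tgtTCP [ 0.4715 -0.0419  0.204 ]
```

View pics/t2.png

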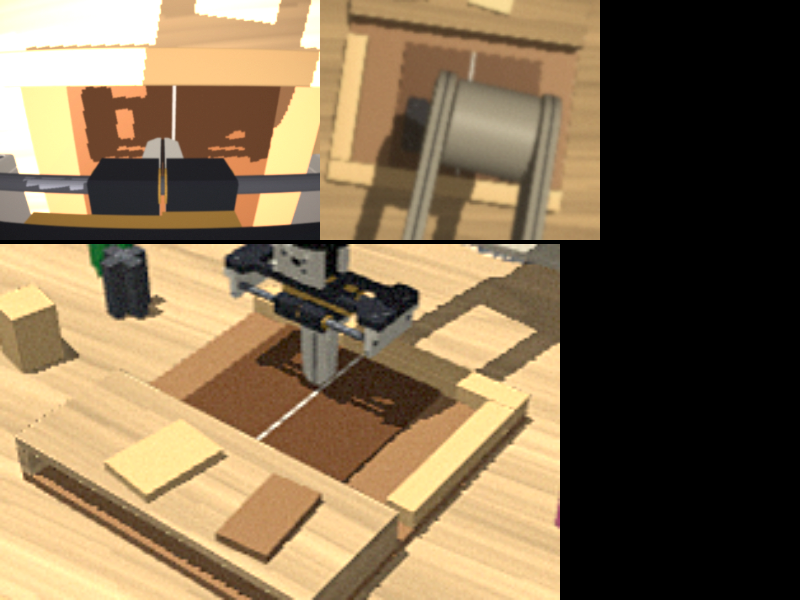

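The wrist and scene views show the panel fully out and at the near batten, with a gap of about 60 mm to the left batten. Now I'll slide it left.

Emit:
carry_out([
  {"hand": 0, "x": 0, "y": 0.004, "z": 0, "ax": 0, "ay": 0, "az": 0},
  {"hand": 0, "x": 0.0005, "y": 0.01, "z": 0, "ax": 0, "ay": 0, "az": 0},
  {"hand": 0, "x": 0.001, "y": 0.016, "z": 0, "ax": 0, "ay": 0, "az": 0},
  {"hand": 0, "x": 0.0015, "y": 0.022, "z": 0, "ax": 0, "ay": 0, "az": 0},
  {"hand": 0, "x": 0.002, "y": 0.028, "z": 0, "ax": 0, "ay": 0, "az": 0},
  {"hand": 0, "x": 0.0025, "y": 0.034, "z": 0, "ax": 0, "ay": 0, "az": 0},
  {"hand": 0, "x": 0.003, "y": 0.04, "z": 0, "ax": 0, "ay": 0, "az": 0},
  {"hand": 0, "x": 0.003, "y": 0.046, "z": 0, "ax": 0, "ay": 0, "az": 0},
])

```text
t: 6.68
tool_pos: [0.468, 0.0039, 0.2044]
orientation: [0.181, 3.13, -0.003]
force: [3.1, -4.1, 12.2]
opening: 0.0006
gripper_force: 5.8
```

Emit:
carry_out([
  {"hand": 0, "x": 0.0005, "y": 0.005, "z": 0, "ax": 0, "ay": 0, "az": 0},
  {"hand": 0, "x": 0.001, "y": 0.01, "z": 0, "ax": 0, "ay": 0, "az": 0},
  {"hand": 0, "x": 0.0015, "y": 0.014, "z": 0, "ax": 0, "ay": 0, "az": 0},
  {"hand": 0, "x": 0.002, "y": 0.018, "z": 0, "ax": 0, "ay": 0, "az": 0},
])

```text
t: 7.18
tool_pos: [0.4679, 0.0219, 0.2043]
orientation: [0.18, 3.131, -0.004]
force: [1.1, -6.2, 14.8]
opening: 0.0009
gripper_force: 7.2
```

Emit:
carry_out([
  {"hand": 0, "x": 0.0005, "y": 0.003, "z": 0, "ax": 0, "ay": 0, "az": 0},
  {"hand": 0, "x": 0.001, "y": 0.006, "z": 0, "ax": 0, "ay": 0, "az": 0},
])

```text
t: 7.42
tool_pos: [0.4675, 0.0278, 0.2043]
orientation: [0.181, 3.131, -0.004]
force: [-0.4, -6.7, 14.2]
opening: 0.0006
gripper_force: 7.3
```

Emit:
carry_out([
  {"hand": 0, "x": 0.002, "y": 0.003, "z": 0, "ax": 0, "ay": 0, "az": 0},
  {"hand": 0, "x": 0.005, "y": 0.004, "z": 0, "ax": 0, "ay": 0, "az": 0},
  {"hand": 0, "x": 0.007, "y": 0.007, "z": 0, "ax": 0, "ay": 0, "az": 0},
])

```text
t: 7.8
tool_pos: [0.4616, 0.0358, 0.2044]
orientation: [0.181, 3.13, -0.003]
force: [2.7, -4.9, 12.1]
opening: 0.0002
gripper_force: 6.0
```

Emit:
carry_out([
  {"hand": 0, "x": 0, "y": 0, "z": -0.005, "ax": 0, "ay": 0, "az": 0},
  {"hand": 0, "x": 0, "y": 0, "z": -0.06, "ax": 0, "ay": 0, "az": 0},
  {"hand": 100, "x": -0.02, "y": 0.06, "z": -0.12, "ax": 0, "ay": 0, "az": 0},
  {"hand": 100, "x": -0.02, "y": 0.12, "z": -0.12, "ax": 0, "ay": 0, "az": 0},
  {"hand": 100, "x": -0.02, "y": 0.18, "z": -0.12, "ax": 0, "ay": 0, "az": 0},
  {"hand": 100, "x": -0.02, "y": 0.24, "z": -0.12, "ax": 0, "ay": 0, "az": 0},
  {"hand": 100, "x": -0.02, "y": 0.29, "z": -0.12, "ax": 0, "ay": 0, "az": 0},
  {"hand": 100, "x": -0.02, "y": 0.3, "z": -0.12, "ax": 0, "ay": 0, "az": 0},
])

```text
t: 8.8
tool_pos: [0.5132, 0.3354, 0.3208]
orientation: [-0.175, -3.135, 0.001]
force: [1.0, -1.2, 0.4]
opening: 0.0559
gripper_force: 0.0
```

Run:
```python
from go import *
o=[]
im,d=read_camera("top");p=camera_params("top");np.savez("top3.npz",im=im,d=d)
im2,_=read_camera("wrist")
c=np.zeros((420,790,3),np.uint8)
c[:,:500]=cv2.resize(im[170:282,230:363],(500,420),interpolation=cv2.INTER_CUBIC);c[:215,503:790]=cv2.resize(im2,(287,215))
cv2.imwrite("pics/t3.png",np.clip(c*1.6,0,255).astype(np.uint8))
rel([.485,.349],.15,83.34)
```

```text
t 8.9 xyz [ 0.0303  0.0127 -0.0151] rv [-0.0016 -0.0015  0.0028] q6 [ 0.49 -0.97] F [ 0.4 -0.2 -0.1] tgtTCP [0.485 0.349 0.336]
```

View pics/t3.png

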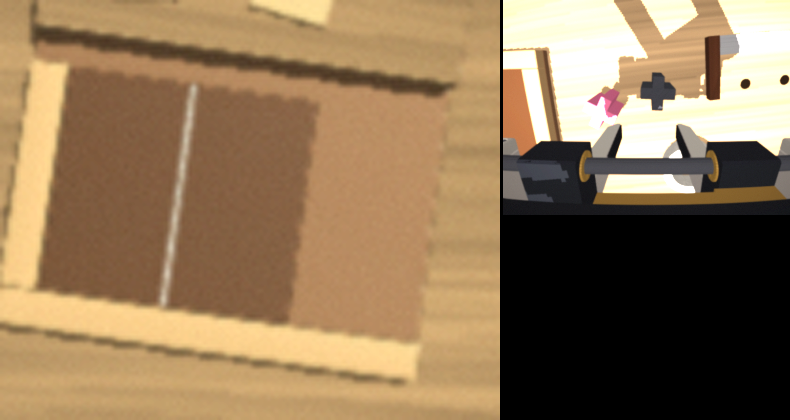

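The panel lies in the corner, with no brown strip visible at either batten. The dark weight is at about (300,178) in the wrist view. I'll check the panel's edges and measure the weight's pose.

```bash
cat > wt.py <<'E'
from go import *
def weight(name="wrist",near=None,zt=.07,im=None):
    im,d=read_camera(name);p=camera_params(name);C=cloud(p,d)
    m=(abs(C[...,2]-zt)<.012)&(np.hypot(C[...,0]-near[0],C[...,1]-near[1])<.05)
    m=m.astype(np.uint8);n,l,s,c=cv2.connectedComponentsWithStats(m);k=1+s[1:,4].argmax()
    v,u=np.nonzero(l==k);P=onplane(p,np.c_[u,v],zt)[:,:2]
    c=P.mean(0);q=P-c;r=np.hypot(*q.T);z=(q[:,0]+1j*q[:,1])
    a=np.degrees(np.angle((z**4).sum()))/4
    e=z*np.exp(-1j*np.radians(a))
    rc=cv2.minAreaRect(P.astype(np.float32)*1000)
    mid=np.array([(np.percentile(e.real,99.5)+np.percentile(e.real,.5))/2+1j*(np.percentile(e.imag,99.5)+np.percentile(e.imag,.5))/2])*np.exp(1j*np.radians(a))
    print(name,"n",len(P),"c",c.round(4),"mid",(c+[mid[0].real,mid[0].imag]).round(4),"arm deg",a.round(1),"mod 90 span",np.ptp(e.real).round(4),np.ptp(e.imag).round(4))
    return c,a
E
python3 - <<'E'
from wt import *
from fit import *
p=camera_params("top");im=np.load("top3.npz")["im"];V=im[...,2].astype(np.float32)
c=lambda x,y:(230+x*133/500-.37,170+y*112/420-.37)
far=edge(p,V,c(80,70),c(310,102),.018,-1,rad=3)
rt=edge(p,V,c(316,110),c(294,315),.018,-1,rad=3)
ch=[edge(p,V,c(194,90),c(165,300),.018,s,rad=3) for s in(1,-1)]
for n,l,r in(("far",far,1.57),("right",rt,0),("ch",ch[0],0),("ch",ch[1],0)):print(n,(l[0]-O)@Rb,np.degrees(ang(l,r)),l[2])
print("FR corner board",(isect(far,rt)-O)@Rb)
weight("wrist",(.485,.349))
E
```

```text
far [ 0.18182883 -0.12052869] 83.5825 0.0010446773208882328
right [ 0.10777361 -0.20202894] -6.38919 0.0009247500281714595
ch [ 0.09519812 -0.10510139] -6.522107 0.0002538143680142274
ch [ 0.09151408 -0.09788651] -6.5630064 0.00017521869851946107
FR corner board [ 0.18217629 -0.20167356]
wrist n 2722 c [0.4849 0.3495] mid [0.4855 0.3496] arm deg -8.8 mod 90 span 0.052 0.0507
```

```bash
python3 -c "
from go import *
print(w(.13,-.03));rel(w(.13,-.03),.12,83.34)
p=camera_params('wrist');print(p['position'],rot(p).round(2))"
```

```text
[0.54864674 0.08399498]
t 8.95 xyz [-0.0629 -0.2421  0.0155] rv [-0.0017 -0.0011  0.0015] q6 [ 0.49 -0.97] F [ 0.3  0.2 -0. ] tgtTCP [0.5486 0.084  0.306 ]
[0.43568717 0.34028947 0.30146111] [[ 0.11 -0.95 -0.28]
 [ 0.99  0.11  0.03]
 [-0.   -0.28  0.96]]
```

Emit:
carry_out([
  {"hand": 100, "x": -0.016, "y": -0.06, "z": 0.004, "ax": 0, "ay": 0, "az": 0},
  {"hand": 100, "x": -0.031, "y": -0.12, "z": 0.008, "ax": 0, "ay": 0, "az": 0},
  {"hand": 100, "x": -0.047, "y": -0.18, "z": 0.012, "ax": 0, "ay": 0, "az": 0},
  {"hand": 100, "x": -0.063, "y": -0.242, "z": 0.015, "ax": 0, "ay": 0, "az": 0},
  {"hand": 100, "x": -0.063, "y": -0.242, "z": 0.015, "ax": 0, "ay": 0, "az": 0},
  {"hand": 100, "x": -0.063, "y": -0.242, "z": 0.015, "ax": 0, "ay": 0, "az": 0},
])

```text
t: 9.7
tool_pos: [0.5485, 0.083, 0.3072]
orientation: [-0.186, -3.136, 0.0]
force: [-0.2, 1.5, -0.4]
opening: 0.0932
gripper_force: 0.0
```

Run:
```python
from go import *
im,d=read_camera("wrist");p=camera_params("wrist");np.savez("w4.npz",im=im,d=d,pos=p["position"],r=p["rotation"])
cv2.imwrite("pics/w4.png",im)
C=cloud(p,d)
print(proj(p,[[*w(x,y),z] for x,y,z in((0,0,.034),(0,-.15,.034),(.18,0,.034),(0,0,.018))]).round(0))
```

```text
[[325.  43.]
 [124.  46.]
 [319. 266.]
 [323.  47.]]
```

View pics/w4.png

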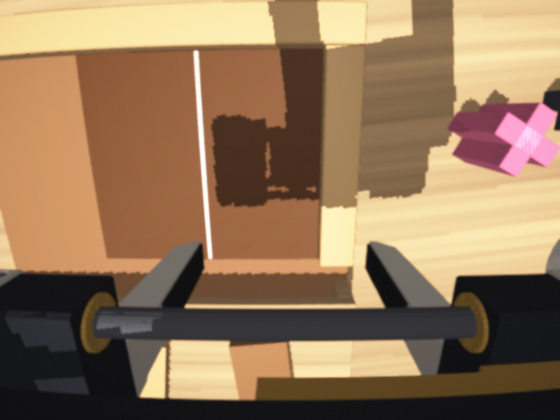

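The wrist view shows the panel reaching both battens, at column 322 and row 48, with no board strip between. One numeric check follows.

Run:
```python
from fit import *
f=np.load("w4.npz");p=camera_params("wrist");V=f["im"][...,2].astype(np.float32)
L=edge(p,V,(320,210),(319,260),.034,-1,rad=6)
c1=edge(p,V,(197,65),(209,245),.018,1,rad=6);c2=edge(p,V,(197,65),(209,245),.018,-1,rad=6)
N=edge(p,V,(90,49),(260,46),.034,-1,rad=6)
F=edge(p,V,(115,259),(180,259),.018,1,rad=6)
Rr=edge(p,V,(82,80),(103,240),.018,-1,rad=6)
def dist(a,l):
    n=np.array([-l[1][1],l[1][0]]);return abs((a-l[0])@n)*1000
for n,l,r in(("L",L,0),("ch",c1,0),("ch2",c2,0),("R",Rr,0),("N",N,1.57),("F",F,1.57)):print(n,np.degrees(ang(l,r)).round(2),l[2].round(5))
print("L-ch",dist(L[0],c1),dist(L[0],c2),"L-R",dist(L[0],Rr),"N-F",dist(F[0],N), "ch-R",dist(c1[0],Rr))
```

```text
L -6.43 6e-05
ch -6.44 8e-05
ch2 -6.56 6e-05
R -7.18 0.00102
N 83.52 5e-05
F 83.78 0.00039
L-ch 97.563354 102.31568 L-R 194.51541 N-F 179.43497 ch-R 96.099846
```

Chalk line to batten is 99.9 mm and far edge to near batten is 179.4 mm, so the panel is snug. Next is the left weight.

```bash
python3 -c "
from go import *
rel([.4853,.3494],.12,81.2)"
```

```text
t 9.75 xyz [0.0937 0.2562 0.0013] rv [-0.     -0.      0.0368] q6 [ 0.06 -1.39] F [-0.5 -0.5  0.2] tgtTCP [0.4853 0.3494 0.306 ]
```

Emit:
carry_out([
  {"hand": 78, "x": 0.094, "y": 0.256, "z": 0, "ax": 0, "ay": 0, "az": 0.037},
  {"hand": 78, "x": 0.094, "y": 0.256, "z": 0, "ax": 0, "ay": 0, "az": 0.037},
  {"hand": 78, "x": 0.094, "y": 0.256, "z": 0, "ax": 0, "ay": 0, "az": 0.037},
  {"hand": 78, "x": 0.094, "y": 0.256, "z": 0, "ax": 0, "ay": 0, "az": 0.037},
  {"hand": 78, "x": 0.094, "y": 0.256, "z": 0, "ax": 0, "ay": 0, "az": 0.037},
  {"hand": 78, "x": 0.094, "y": 0.256, "z": 0, "ax": 0, "ay": 0, "az": 0.037},
  {"hand": 78, "x": 0.094, "y": 0.256, "z": 0, "ax": 0, "ay": 0, "az": 0.037},
])

```text
t: 10.62
tool_pos: [0.4851, 0.3488, 0.3069]
orientation: [0.239, 3.132, -0.002]
force: [0.2, -0.2, -0.0]
opening: 0.0725
gripper_force: 0.0
```

```bash
python3 -c "
from go import *
rel([.4853,.3494],.048,81.2,.167)
print(read_state()['opening'])"
```

```text
t 10.62 xyz [-0.0001  0.0008  0.0919] rv [-0.0012  0.0001  0.001 ] q6 [ 0.54 -0.88] F [ 0.2 -0.2 -0. ] tgtTCP [0.4853 0.3494 0.215 ]
0.07245145268888122
```

Emit:
carry_out([
  {"hand": 78, "x": 0, "y": 0.0005, "z": 0.03, "ax": 0, "ay": 0, "az": 0},
  {"hand": 78, "x": 0, "y": 0.0005, "z": 0.06, "ax": 0, "ay": 0, "az": 0},
  {"hand": 78, "x": 0, "y": 0.0005, "z": 0.085, "ax": 0, "ay": 0, "az": 0},
  {"hand": 78, "x": 0, "y": 0.0005, "z": 0.092, "ax": 0, "ay": 0, "az": 0},
  {"hand": 78, "x": 0, "y": 0.0005, "z": 0.092, "ax": 0, "ay": 0, "az": 0},
  {"hand": 40, "x": 0, "y": 0.0005, "z": 0.092, "ax": 0, "ay": 0, "az": 0},
  {"hand": 40, "x": 0, "y": 0.0005, "z": 0.092, "ax": 0, "ay": 0, "az": 0},
  {"hand": 40, "x": 0, "y": 0.0005, "z": 0.092, "ax": 0, "ay": 0, "az": 0},
], newtons=40)

```text
t: 11.62
tool_pos: [0.4856, 0.3502, 0.2162]
orientation: [0.239, 3.131, 0.001]
force: [-0.4, 1.6, 2.5]
opening: 0.0508
gripper_force: 40.0
```

Emit:
carry_out([
  {"hand": 40, "x": 0, "y": 0, "z": 0, "ax": 0, "ay": 0, "az": 0},
  {"hand": 40, "x": 0, "y": 0, "z": -0.01, "ax": 0, "ay": 0, "az": 0},
  {"hand": 40, "x": 0, "y": 0, "z": -0.04, "ax": 0, "ay": 0, "az": 0},
  {"hand": 40, "x": 0, "y": 0, "z": -0.08, "ax": 0, "ay": 0, "az": 0},
  {"hand": 40, "x": 0, "y": 0, "z": -0.11, "ax": 0, "ay": 0, "az": 0},
  {"hand": 40, "x": 0, "y": 0, "z": -0.11, "ax": 0, "ay": 0, "az": 0},
])

```text
t: 12.38
tool_pos: [0.4857, 0.3502, 0.3274]
orientation: [0.239, 3.129, 0.003]
force: [0.4, 0.8, -8.6]
opening: 0.0511
gripper_force: 40.0
```

```bash
python3 -c "
from go import *
s=read_state();print(s['tool_pos'],s['opening'],s['gripper_force'])
rel(w(.09,-.05),.155,83.45,.167)"
```

```text
[0.48569521 0.35015252 0.32736497] 0.05106376116976913 39.99470114707947
t 12.38 xyz [-0.0634 -0.2749  0.005 ] rv [ 0.0019  0.0032 -0.0384] q6 [ 0.54 -0.88] F [ 0.4  0.8 -8.6] tgtTCP [0.5066 0.0688 0.322 ]
```

Emit:
carry_out([
  {"hand": 40, "x": -0.005, "y": -0.02, "z": 0, "ax": 0.002, "ay": 0.003, "az": -0.01},
  {"hand": 40, "x": -0.015, "y": -0.065, "z": 0, "ax": 0.002, "ay": 0.003, "az": -0.02},
  {"hand": 40, "x": -0.026, "y": -0.115, "z": 0, "ax": 0.002, "ay": 0.003, "az": -0.03},
  {"hand": 40, "x": -0.038, "y": -0.165, "z": 0, "ax": 0.002, "ay": 0.003, "az": -0.038},
  {"hand": 40, "x": -0.049, "y": -0.215, "z": 0, "ax": 0.002, "ay": 0.003, "az": -0.038},
  {"hand": 40, "x": -0.059, "y": -0.255, "z": 0, "ax": 0.002, "ay": 0.003, "az": -0.038},
  {"hand": 40, "x": -0.063, "y": -0.275, "z": 0.01, "ax": 0.002, "ay": 0.003, "az": -0.038},
  {"hand": 40, "x": -0.063, "y": -0.275, "z": 0.03, "ax": 0.002, "ay": 0.003, "az": -0.038},
])

```text
t: 13.38
tool_pos: [0.505, 0.0666, 0.2931]
orientation: [-0.184, -3.131, 0.005]
force: [1.1, 1.0, -8.1]
opening: 0.051
gripper_force: 40.0
```

Emit:
carry_out([
  {"hand": 40, "x": 0, "y": 0, "z": 0.02, "ax": 0, "ay": 0, "az": 0},
  {"hand": 40, "x": 0, "y": 0, "z": 0.04, "ax": 0, "ay": 0, "az": 0},
  {"hand": 40, "x": 0, "y": 0, "z": 0.05, "ax": 0, "ay": 0, "az": 0},
  {"hand": 40, "x": 0, "y": 0, "z": 0.05, "ax": 0, "ay": 0, "az": 0},
  {"hand": 40, "x": 0, "y": 0, "z": 0.05, "ax": 0, "ay": 0, "az": 0},
])

```text
t: 14.0
tool_pos: [0.5057, 0.0684, 0.2456]
orientation: [-0.18, -3.134, 0.003]
force: [0.2, -0.3, -7.0]
opening: 0.0507
gripper_force: 40.0
```

```bash
python3 -c "
from go import *
s=read_state();print(s['tool_pos'],s['opening'],s['gripper_force'])
rel(w(.09,-.05),.0672,83.45,.167)"
```

```text
[0.50565686 0.06836186 0.24563354] 0.05073777677204733 39.99474585056305
t 14.0 xyz [-0.0009  0.0005  0.0114] rv [-0.0023 -0.0023 -0.0004] q6 [ 0.03 -1.42] F [ 0.2 -0.3 -7. ] tgtTCP [0.5066 0.0688 0.2342]
```

Emit:
carry_out([
  {"hand": 40, "x": -0.001, "y": 0, "z": 0.004, "ax": -0.002, "ay": -0.002, "az": 0},
  {"hand": 40, "x": -0.001, "y": 0, "z": 0.008, "ax": -0.002, "ay": -0.002, "az": 0},
  {"hand": 40, "x": -0.001, "y": 0, "z": 0.0095, "ax": -0.002, "ay": -0.002, "az": 0},
  {"hand": 40, "x": -0.001, "y": 0, "z": 0.0102, "ax": -0.002, "ay": -0.002, "az": 0},
  {"hand": 40, "x": -0.001, "y": 0, "z": 0.0108, "ax": -0.002, "ay": -0.002, "az": 0},
  {"hand": 40, "x": -0.001, "y": 0, "z": 0.011, "ax": -0.002, "ay": -0.002, "az": 0},
])

```text
t: 14.75
tool_pos: [0.5064, 0.0682, 0.2343]
orientation: [-0.18, -3.136, 0.0]
force: [0.9, 0.4, -6.7]
opening: 0.0508
gripper_force: 40.0
```

Emit:
carry_out([
  {"hand": 40, "x": 0, "y": 0, "z": 0.0005, "ax": 0, "ay": 0, "az": 0},
  {"hand": 40, "x": 0, "y": 0, "z": 0.001, "ax": 0, "ay": 0, "az": 0},
  {"hand": 40, "x": 0, "y": 0, "z": 0.001, "ax": 0, "ay": 0, "az": 0},
])

```text
t: 15.12
tool_pos: [0.5068, 0.0682, 0.2341]
orientation: [0.18, 3.136, -0.0]
force: [-3.9, -1.0, 4.2]
opening: 0.0511
gripper_force: 40.0
```

Emit:
carry_out([
  {"hand": 40, "x": 0, "y": 0, "z": -0.0004, "ax": 0, "ay": 0, "az": 0},
  {"hand": 60, "x": 0, "y": 0, "z": -0.0004, "ax": 0, "ay": 0, "az": 0},
  {"hand": 72, "x": 0, "y": 0, "z": -0.0004, "ax": 0, "ay": 0, "az": 0},
  {"hand": 72, "x": 0, "y": 0, "z": -0.0004, "ax": 0, "ay": 0, "az": 0},
  {"hand": 72, "x": 0, "y": 0, "z": -0.02, "ax": 0, "ay": 0, "az": 0},
  {"hand": 72, "x": 0, "y": 0, "z": -0.06, "ax": 0, "ay": 0, "az": 0},
  {"hand": 72, "x": 0, "y": 0, "z": -0.1, "ax": 0, "ay": 0, "az": 0},
  {"hand": 72, "x": 0, "y": 0, "z": -0.1, "ax": 0, "ay": 0, "az": 0},
], newtons=5)

```text
t: 16.12
tool_pos: [0.5079, 0.0683, 0.3374]
orientation: [0.18, 3.13, 0.001]
force: [0.7, -0.2, -0.1]
opening: 0.0669
gripper_force: 0.0
```

Run:
```python
from wt import *
weight("top",(.441,-.309))
weight("top",w(.09,-.05),.088)
rel([.5,-.29],.15,83.34)
```

```text
top n 182 c [ 0.4417 -0.3088] mid [ 0.4416 -0.3092] arm deg -11.8 mod 90 span 0.0487 0.0546Traceback (most recent call last):
  File "<stdin>", line 3, in <module>
  File "wt.py", line 5, in weight
    m=m.astype(np.uint8);n,l,s,c=cv2.connectedComponentsWithStats(m);k=1+s[1:,4].argmax()
                                                                         ~~~~~~~~~~~~~~^^
ValueError: attempt to get argmax of an empty sequence
```

```bash
python3 -c "
from go import *
rel([.47,-.305],.145,78.2)"
```

```text
t 16.23 xyz [-0.0065 -0.3749  0.0024] rv [-0.0002 -0.      0.0911] q6 [ 0.03 -1.42] F [0.8 0.4 0.6] tgtTCP [ 0.47  -0.305  0.331]
```

Emit:
carry_out([
  {"hand": 78, "x": -0.006, "y": -0.375, "z": 0.002, "ax": 0, "ay": 0, "az": 0.091},
  {"hand": 78, "x": -0.006, "y": -0.375, "z": 0.002, "ax": 0, "ay": 0, "az": 0.091},
  {"hand": 78, "x": -0.006, "y": -0.375, "z": 0.002, "ax": 0, "ay": 0, "az": 0.091},
  {"hand": 78, "x": -0.006, "y": -0.375, "z": 0.002, "ax": 0, "ay": 0, "az": 0.091},
  {"hand": 78, "x": -0.006, "y": -0.375, "z": 0.002, "ax": 0, "ay": 0, "az": 0.091},
  {"hand": 78, "x": -0.006, "y": -0.375, "z": 0.002, "ax": 0, "ay": 0, "az": 0.091},
  {"hand": 78, "x": -0.006, "y": -0.375, "z": 0.002, "ax": 0, "ay": 0, "az": 0.091},
  {"hand": 78, "x": -0.006, "y": -0.375, "z": 0.002, "ax": 0, "ay": 0, "az": 0.091},
])

```text
t: 17.23
tool_pos: [0.469, -0.3047, 0.3294]
orientation: [-0.324, -3.121, -0.003]
force: [-0.2, 0.0, -0.5]
opening: 0.0726
gripper_force: 0.0
```

Run:
```python
from wt import *
c,a=weight("wrist",(.441,-.309))
im,_=read_camera("wrist");im2,_=read_camera("top")
o=np.zeros((300,800,3),np.uint8);o[:,:400]=cv2.resize(im,(400,300));o[:,400:]=cv2.resize(im2[170:282,230:379],(400,300))
cv2.imwrite("pics/w5.png",np.clip(o*1.3,0,255).astype(np.uint8))
rel(c,.048,a+90,.167)
weight("top",w(.09,-.05),.088); print(w(.09,-.05))
```

```text
wrist n 2499 c [ 0.4403 -0.3089] mid [ 0.4408 -0.3091] arm deg -13.2 mod 90 span 0.0522 0.0507
t 17.38 xyz [ 0.0275 -0.0111  0.1157] rv [ 0.0003 -0.0019  0.0265] q6 [-0.67 -2.03] F [ 0.8 -0.2 -0.3] tgtTCP [ 0.4403 -0.3089  0.215 ]
top n 182 c [0.506  0.0673] mid [0.5062 0.0674] arm deg -6.4 mod 90 span 0.0505 0.0505
[0.50659636 0.06877113]
```

View pics/w5.png

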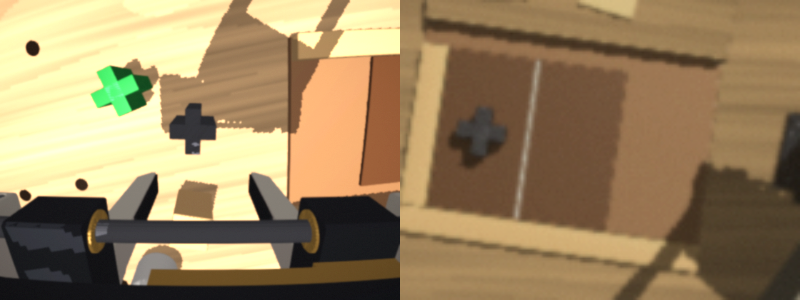

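The dark weight is at (192,128) in the left tile, with green beside it. The first weight stands upright in the left half. Now I'll grasp the second one.

Emit:
carry_out([
  {"hand": 78, "x": 0.027, "y": -0.011, "z": 0, "ax": 0, "ay": -0.002, "az": 0.026},
  {"hand": 78, "x": 0.027, "y": -0.011, "z": 0.02, "ax": 0, "ay": -0.002, "az": 0.026},
  {"hand": 78, "x": 0.027, "y": -0.011, "z": 0.03, "ax": 0, "ay": -0.002, "az": 0.026},
  {"hand": 78, "x": 0.027, "y": -0.011, "z": 0.03, "ax": 0, "ay": -0.002, "az": 0.026},
])

```text
t: 17.92
tool_pos: [0.4408, -0.3094, 0.3005]
orientation: [-0.361, -3.12, -0.001]
force: [-0.9, -0.2, 0.2]
opening: 0.0726
gripper_force: 0.0
```

```bash
python3 -c "
from go import *
rel([.4405,-.309],.048,76.9,.167)"
```

```text
t 17.93 xyz [0.0004 0.0002 0.0855] rv [ 0.0005 -0.0005 -0.002 ] q6 [-0.71 -2.05] F [-0.9 -0.2  0.2] tgtTCP [ 0.4405 -0.309   0.215 ]
```

Emit:
carry_out([
  {"hand": 78, "x": 0, "y": 0, "z": 0.03, "ax": 0, "ay": 0, "az": 0},
  {"hand": 78, "x": 0, "y": 0, "z": 0.06, "ax": 0, "ay": 0, "az": 0},
  {"hand": 78, "x": 0, "y": 0, "z": 0.08, "ax": 0, "ay": 0, "az": 0},
  {"hand": 78, "x": 0, "y": 0, "z": 0.085, "ax": 0, "ay": 0, "az": 0},
  {"hand": 78, "x": 0, "y": 0, "z": 0.085, "ax": 0, "ay": 0, "az": 0},
  {"hand": 40, "x": 0, "y": 0, "z": 0.085, "ax": 0, "ay": 0, "az": 0},
  {"hand": 40, "x": 0, "y": 0, "z": 0.085, "ax": 0, "ay": 0, "az": 0},
  {"hand": 40, "x": 0, "y": 0, "z": 0.085, "ax": 0, "ay": 0, "az": 0},
], newtons=40)

```text
t: 18.92
tool_pos: [0.4412, -0.3104, 0.2172]
orientation: [0.363, 3.118, -0.001]
force: [0.1, 2.3, 5.9]
opening: 0.0508
gripper_force: 40.0
```

Emit:
carry_out([
  {"hand": 40, "x": 0, "y": 0, "z": 0, "ax": 0, "ay": 0, "az": 0},
  {"hand": 40, "x": 0, "y": 0, "z": -0.01, "ax": 0, "ay": 0, "az": 0},
  {"hand": 40, "x": 0, "y": 0, "z": -0.04, "ax": 0, "ay": 0, "az": 0},
  {"hand": 40, "x": 0, "y": 0, "z": -0.08, "ax": 0, "ay": 0, "az": 0},
  {"hand": 40, "x": 0, "y": 0, "z": -0.11, "ax": 0, "ay": 0, "az": 0},
  {"hand": 40, "x": 0, "y": 0, "z": -0.11, "ax": 0, "ay": 0, "az": 0},
])

```text
t: 19.68
tool_pos: [0.4413, -0.3108, 0.3288]
orientation: [0.363, 3.116, -0.005]
force: [1.2, -0.3, -8.4]
opening: 0.0508
gripper_force: 40.0
```

```bash
python3 -c "
from go import *
rel(w(.09,-.151),.155,83.45,.167)"
```

```text
t 19.68 xyz [0.012  0.2842 0.0059] rv [-0.0031  0.005  -0.1176] q6 [-0.71 -2.05] F [ 1.2 -0.3 -8.4] tgtTCP [ 0.4949 -0.0315  0.322 ]
```

Emit:
carry_out([
  {"hand": 40, "x": 0.001, "y": 0.02, "z": 0, "ax": -0.003, "ay": 0.005, "az": -0.02},
  {"hand": 40, "x": 0.003, "y": 0.065, "z": 0, "ax": -0.003, "ay": 0.005, "az": -0.04},
  {"hand": 40, "x": 0.005, "y": 0.115, "z": 0, "ax": -0.003, "ay": 0.005, "az": -0.07},
  {"hand": 40, "x": 0.007, "y": 0.165, "z": 0, "ax": -0.003, "ay": 0.005, "az": -0.1},
  {"hand": 40, "x": 0.009, "y": 0.215, "z": 0, "ax": -0.003, "ay": 0.005, "az": -0.118},
  {"hand": 40, "x": 0.011, "y": 0.26, "z": 0, "ax": -0.003, "ay": 0.005, "az": -0.118},
  {"hand": 40, "x": 0.012, "y": 0.284, "z": 0.01, "ax": -0.003, "ay": 0.005, "az": -0.118},
  {"hand": 40, "x": 0.012, "y": 0.284, "z": 0.03, "ax": -0.003, "ay": 0.005, "az": -0.118},
])

```text
t: 20.68
tool_pos: [0.4938, -0.0283, 0.2943]
orientation: [-0.172, -3.131, -0.006]
force: [-0.3, -0.4, -7.2]
opening: 0.0507
gripper_force: 40.0
```

Emit:
carry_out([
  {"hand": 40, "x": 0, "y": 0, "z": 0.02, "ax": 0, "ay": 0, "az": 0},
  {"hand": 40, "x": 0, "y": 0, "z": 0.04, "ax": 0, "ay": 0, "az": 0},
  {"hand": 40, "x": 0, "y": 0, "z": 0.05, "ax": 0, "ay": 0, "az": 0},
  {"hand": 40, "x": 0, "y": 0, "z": 0.05, "ax": 0, "ay": 0, "az": 0},
  {"hand": 40, "x": 0, "y": 0, "z": 0.05, "ax": 0, "ay": 0, "az": 0},
])

```text
t: 21.3
tool_pos: [0.4944, -0.0308, 0.2467]
orientation: [-0.178, -3.134, -0.005]
force: [0.0, 0.0, -6.7]
opening: 0.0506
gripper_force: 40.0
```

```bash
python3 -c "
from go import *
rel(w(.09,-.151),.0682,83.45,.167)"
```

```text
t 21.3 xyz [-0.0006 -0.0007  0.0115] rv [ 0.0028 -0.0032  0.0007] q6 [-0.17 -1.62] F [ 0.   0.  -6.7] tgtTCP [ 0.4949 -0.0315  0.2352]
```

Emit:
carry_out([
  {"hand": 40, "x": -0.0006, "y": 0, "z": 0.004, "ax": 0.003, "ay": -0.003, "az": 0},
  {"hand": 40, "x": -0.0006, "y": 0, "z": 0.008, "ax": 0.003, "ay": -0.003, "az": 0},
  {"hand": 40, "x": -0.0006, "y": 0, "z": 0.0095, "ax": 0.003, "ay": -0.003, "az": 0},
  {"hand": 40, "x": -0.0006, "y": 0, "z": 0.0105, "ax": 0.003, "ay": -0.003, "az": 0},
  {"hand": 40, "x": -0.0006, "y": 0, "z": 0.011, "ax": 0.003, "ay": -0.003, "az": 0},
  {"hand": 40, "x": -0.0006, "y": 0, "z": 0.0115, "ax": 0.003, "ay": -0.003, "az": 0},
  {"hand": 40, "x": -0.0006, "y": 0, "z": 0.0115, "ax": 0.003, "ay": -0.003, "az": 0},
])

```text
t: 22.18
tool_pos: [0.4949, -0.031, 0.2352]
orientation: [-0.179, -3.136, 0.0]
force: [-2.1, 1.1, -0.2]
opening: 0.0508
gripper_force: 40.0
```

In contact (vertical force went from -7 to about 0 N). Releasing.

Emit:
carry_out([
  {"hand": 40, "x": 0, "y": 0, "z": 0.0003, "ax": 0, "ay": 0, "az": 0},
  {"hand": 60, "x": 0, "y": 0, "z": 0, "ax": 0, "ay": 0, "az": 0},
  {"hand": 72, "x": 0, "y": 0, "z": 0, "ax": 0, "ay": 0, "az": 0},
  {"hand": 72, "x": 0, "y": 0, "z": 0, "ax": 0, "ay": 0, "az": 0},
  {"hand": 72, "x": 0, "y": 0, "z": -0.02, "ax": 0, "ay": 0, "az": 0},
  {"hand": 72, "x": 0, "y": 0, "z": -0.06, "ax": 0, "ay": 0, "az": 0},
  {"hand": 72, "x": 0, "y": 0, "z": -0.11, "ax": 0, "ay": 0, "az": 0},
  {"hand": 72, "x": 0, "y": 0, "z": -0.13, "ax": 0, "ay": 0, "az": 0},
], newtons=5)

```text
t: 23.18
tool_pos: [0.4956, -0.0311, 0.3684]
orientation: [0.178, 3.132, -0.001]
force: [0.6, -0.2, -0.4]
opening: 0.0671
gripper_force: 0.0
```

Emit:
carry_out([
  {"hand": 72, "x": 0, "y": -0.06, "z": 0, "ax": 0, "ay": 0, "az": 0},
  {"hand": 72, "x": 0, "y": -0.12, "z": 0, "ax": 0, "ay": 0, "az": 0},
  {"hand": 72, "x": 0, "y": -0.18, "z": 0, "ax": 0, "ay": 0, "az": 0},
  {"hand": 72, "x": 0, "y": -0.24, "z": 0, "ax": 0, "ay": 0, "az": 0},
  {"hand": 72, "x": 0, "y": -0.27, "z": 0, "ax": 0, "ay": 0, "az": 0},
  {"hand": 72, "x": 0, "y": -0.27, "z": 0, "ax": 0, "ay": 0, "az": 0},
])

```text
t: 23.92
tool_pos: [0.4636, -0.3012, 0.3646]
orientation: [-0.184, -3.135, 0.001]
force: [0.7, 0.9, -1.1]
opening: 0.0671
gripper_force: 0.0
```

Run:
```python
from wt import *
from fit import *
for y in(-.05,-.151):
    c,a=weight("top",w(.09,y),.088);print("board",(c-O)@Rb)
im,_=read_camera("top");p=camera_params("top");V=im[...,2].astype(np.float32)
c=lambda x,y:(230+x*133/500-.37,170+y*112/420-.37)
far=edge(p,V,c(80,70),c(310,102),.018,-1,rad=3)
ch=[edge(p,V,c(194,90),c(165,300),.018,s,rad=3) for s in(1,-1)]
for l,r in((far,1.57),(ch[0],0),(ch[1],0)):print((l[0]-O)@Rb,np.degrees(ang(l,r)))
sc,_=read_camera("scene")
o=np.zeros((340,800,3),np.uint8);o[:,:400]=cv2.resize(sc[140:300,120:308],(400,340));o[:,400:]=cv2.resize(im[170:283,230:363],(400,340))
cv2.imwrite("pics/end.png",np.clip(o*1.3,0,255).astype(np.uint8))
```

```text
top n 184 c [0.5061 0.0674] mid [0.5062 0.0673] arm deg -7.1 mod 90 span 0.0506 0.0504
board [ 0.08965861 -0.05137366]
top n 185 c [ 0.4941 -0.0315] mid [ 0.4939 -0.0314] arm deg -6.4 mod 90 span 0.0514 0.0504
board [ 0.08923196 -0.15104914]
[ 0.18226053 -0.10330887] 83.33023
[ 0.09373753 -0.10504064] -6.6488113
[ 0.08788626 -0.09789467] -6.497347
```

View pics/end.png

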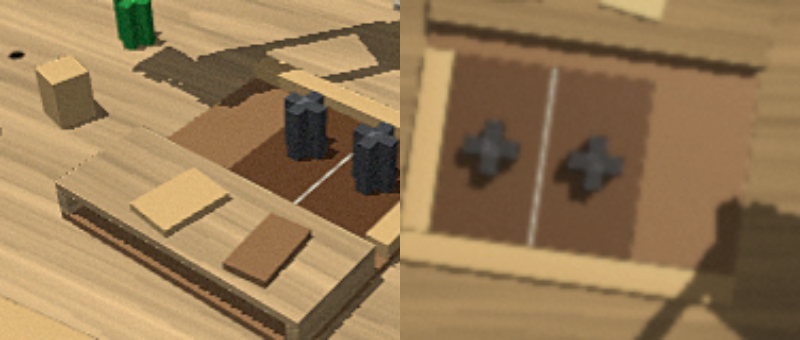

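Both weights stand upright, one in each half. One last close check of the fit with the wrist camera from the earlier viewpoint.

```bash
python3 -c "
from go import *
rel(w(.13,-.03),.16,83.34)"
```

```text
t 24.12 xyz [-0.0407  0.3892  0.0187] rv [ 0.0001 -0.0008  0.0034] q6 [-0.66 -2.12] F [ 0.2  0.2 -0.1] tgtTCP [0.5486 0.084  0.346 ]
```

Emit:
carry_out([
  {"hand": 72, "x": -0.041, "y": 0.389, "z": 0.0, "ax": 0, "ay": 0, "az": 0},
  {"hand": 72, "x": -0.041, "y": 0.389, "z": 0.0, "ax": 0, "ay": 0, "az": 0},
  {"hand": 72, "x": -0.041, "y": 0.389, "z": 0.0, "ax": 0, "ay": 0, "az": 0},
  {"hand": 72, "x": -0.041, "y": 0.389, "z": 0.0, "ax": 0, "ay": 0, "az": 0},
  {"hand": 72, "x": -0.041, "y": 0.389, "z": 0.0, "ax": 0, "ay": 0, "az": 0},
  {"hand": 72, "x": -0.041, "y": 0.389, "z": 0.0, "ax": 0, "ay": 0, "az": 0},
  {"hand": 72, "x": -0.041, "y": 0.389, "z": 0.0, "ax": 0, "ay": 0, "az": 0},
  {"hand": 72, "x": -0.041, "y": 0.389, "z": 0.0, "ax": 0, "ay": 0, "az": 0},
])

```text
t: 25.12
tool_pos: [0.5487, 0.0841, 0.3646]
orientation: [-0.173, -3.136, 0.001]
force: [0.6, -0.3, 0.2]
opening: 0.0671
gripper_force: 0.0
```

Run:
```python
from fit import *
from go import w
im,_=read_camera("wrist");p=camera_params("wrist");V=im[...,2].astype(np.float32);cv2.imwrite("pics/w6.png",im)
P=lambda x,y,z:proj(p,[[*w(x,y),z]])[0]
def E(a,b,z,s):return edge(p,V,P(*a,z),P(*b,z),z,s,rad=6)
for s in(1,-1):
    L=E((.13,0),(.175,0),.034,s);c1=E((.13,-.1),(.17,-.1),.018,1);c2=E((.13,-.1),(.17,-.1),.018,-1)
    N=E((0,-.19),(0,-.06),.034,s);F=E((.18,-.12),(.18,-.16),.018,-s)
    F2=E((.18,-.12),(.18,-.16),.018,s)
    D=lambda a,l:round(float(abs((a-l[0])@np.array([-l[1][1],l[1][0]]))*1000),2)
    print(s,"L-ch",D(c1[0],L),D(c2[0],L),"N-F",D(F[0],N),D(F2[0],N),"res",[round(float(x[2]*1000),2) for x in(L,c1,c2,N,F,F2)],[round(float(np.degrees(ang(x,r))),2) for x,r in((L,0),(c1,0),(N,1.57),(F,1.57),(F2,1.57))])
```

```text
1 L-ch 94.65 99.59 N-F 176.55 173.28 res [0.05, 0.09, 0.05, 0.07, 0.24, 5.27] [-6.78, -6.63, 83.38, 82.75, 103.62]
-1 L-ch 97.45 102.39 N-F 176.58 179.86 res [0.08, 0.09, 0.05, 0.08, 5.27, 0.24] [-6.43, -6.63, 83.4, 103.62, 82.75]
```

View pics/w6.png

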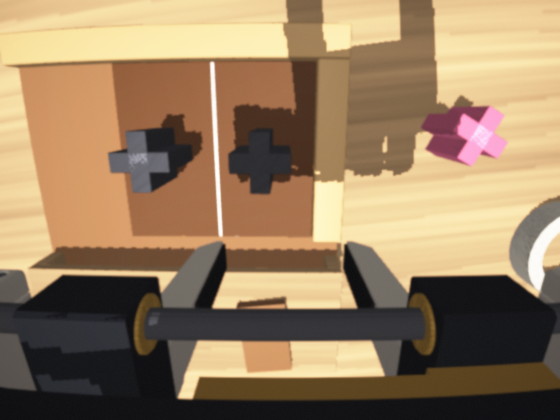

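The panel is still snug: chalk line to batten is 99.9 mm and far edge to near batten is 179.9 mm. Both weights stand upright and clear of the line and edges, so I'll hand in.

```bash
python3 -c "
from plant import robot
print(robot.close_job())"
```

```text
the job is handed in; nothing more can be done
None
```

The job is handed in: the panel is snug in the corner against both battens, and one dark steel weight stands upright in each half, clear of the chalk line and edges; the clock stood at about 25 s of the allowed 72 s.

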